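Pull the faulty polish bottles out of the batch

TASK

Five nail polish bottles of one batch stand in a row on the white display step. Two have faulty caps: one cap is snapped off to a short stub, and one sits crooked and leans over. Stand these two upright in the grey returns tray, and leave the three bottles with tall straight caps on the step.

Things in the scene. Friction and masses are not known exactly. Their poses are not given: they have to be found in the camera images.
- stub_bottle: Faulty bottle with the short cap: dusky pink glass block 30 x 30 mm, 45 mm high, on which a black cap stump 15 mm in diameter ends 59 mm above the bottle's underside. 40 to 85 g, loose. Origin: centre of its underside; z up, x and y square to the glass sides. It stands on the display step.
- bent_bottle: Faulty bottle with the crooked cap: the same 30 x 30 x 45 mm glass block; its black cap, 15 mm in diameter and 28 mm long, leans 40 degrees towards the bottle's own +y (it reaches 24 mm out from the bottle's axis and 73 mm above its underside), so the glass is free to be gripped across its x faces. 40 to 85 g, loose. Origin: centre of its underside; z up, x and y square to the glass sides. It stands on the display step.
- returns_tray: Grey open tray fixed to the table, 210 mm (its x) by 150 mm (its y), 22 mm high, walls and floor 4 mm thick, empty; room for both bottles side by side along x. Origin: centre of its underside, on the table; the inner floor is 4 mm above it.
- display_step: White step fixed to the table, 80 mm (its x) by 380 mm (its y), flat top 40 mm above the table. Origin: centre of its underside. The five bottles stand in a row along its y, about 75 mm apart, at about -150, -75, 0, 75 and 150 mm, in any order, with their sides within about 15 degrees of the step's. The three good ones are loose 60 g bottles with the same glass block and a straight tapering cap, 82 mm high in all.

How it is judged:
At the end, for the whole second after the job is handed in: Both faulty bottles stand in the returns tray: inside its walls, underside less than 12 mm above the tray's underside, upright within 0.2 rad, slower than 0.03 m/s. The display step still bears the three good bottles (more than 1.45 N; the three weigh 1.77 N) (x of stub_bottle in the frame of returns_tray between -0.101 and 0.101 m and y of stub_bottle in the frame of returns_tray between -0.071 and 0.071 m and z of each of stub_bottle, bent_bottle in the frame of returns_tray below 0.012 m and angle between each of stub_bottle, bent_bottle's own z axis and vertical below 0.2 rad and linear speed of each of stub_bottle, bent_bottle below 0.03 m/s and x of bent_bottle in the frame of returns_tray between -0.101 and 0.101 m and y of bent_bottle in the frame of returns_tray between -0.071 and 0.071 m and contact force between display_step and anything else above 1.45 N); the robot touches nothing.
It also fails if it takes over 59 s, if anything falls off the work surface, if the arm or the gripper's body presses on something with over 40 N, if the wrist force passes 120 N, or if a joint passes its speed limit or range.

ROBOT

A 6-joint arm with a two-finger parallel gripper is mounted at the origin on the work surface. World frame = base frame: x ahead of the robot, y to its left, z up, the work surface at z = 0. Lengths are in m, angles in rad, forces in N, time in s.
With the tool pointing down it reaches from about 0.25 to 0.725 m from the base axis. Payload 4 kg.
Tool frame: the origin (TCP) lies midway between the tips of the shut fingers; the grasp point (between the pads) lies 19 mm behind it; x points along the fingers, y is the direction in which the jaws open and shut, and the axes are right-handed (so a half turn about x gives the same grasp; the last joint's range is limited). The gripper opens to 85 mm and grips with 20 to 120 N. Pads are 22 mm wide; open, the fingers measure 114 mm over their backs; the gripper's body (76 mm by 85 mm) begins 54 mm behind the grasp point. The pads swing forward as they close: fully open they stand 13 mm farther back than shut.
Start: joints at [1.262, 0.241, 0.005, 1.335, 0, 1.571], TCP at [0.152, 0.476, 0.231] pointing down, gripper open.
Joint ranges: [-2.72, 2.72], [-1.05, 1.87], [-1.09, 1.28], [-1.99, 2.15], [-1.42, 1.44], [-3.14, 3.14]. Speed limits (rad/s): [2.79, 2.79, 3.14, 3.14, 3.14, 3.14].

INTERFACE

Orientations are given as a unit quaternion [x, y, z, w].
In Python, from workcell import * gives the robot as it stands.
- The arm moves only by the tool play_rows, never from a script. Its argument "plan" is a list of rows, each a list of 7 numbers: the shift along the tool's x, y, z in mm, then the turn, a rotation vector about the tool's x, y, z in rad, then the closure, from -1 (fully open) to 1 (shut). In form: [[x, y, z, rx, ry, rz, grip], ...]. A call has 1 to 20 rows; each row shifts and turns the commanded pose from where the row before left it, along the tool's axes as they then stand; what a row does not reach is not made up. A row lasts 1/12 s, in which the tool goes at most 41.7 mm and 7.16 degrees, less where a joint would pass 70% of its speed; a pose out of reach is approached as far as the arm can. A call with a gripper value outside its range is refused whole. The fingers move at their own pace and stop on an object; the grip force is fixed at half the most. Time passes only in rows, so rows that do not move let the fingers close. It gives the time, the measured TCP pose, the force and the opening at its end, in the units of the state.
- get_obs(): the state, without advancing time (a new reading comes with each control period).
- camera(name): name is "scene" or "top" or "wrist"; returns a dict with "frame" (384x512x3 uint8, red, green, blue), "depth" (384x512 float32, m along the optical axis (not along the pixel's ray), 0 where there is no reading), "fx", "fy", "cx", "cy" (pixels), "camera_from_world" (4x4, takes a point from world to camera coordinates). Camera axes: x right, y up, looking along -z (the intrinsics and any distortion apply to the point x, -y, -z); pixel columns grow to the right and rows downward; lengths in m; the calibration is good to about 2 mm. A picture is of the moment at which its call begins.
- job_done(): hands the job in, once; it reports no verdict.
Trained networks look in a picture, given as the dict that the camera call returned (one of the last four; its "shot" number tells which), for a name from the list of things; names that differ only in an ending like _2 or _b are one class to them, and where a whole thing is asked for, a point or a joint stands for the part that bears it (a point fixed in the world has none). Each returns a list of dicts, best first, with "confidence" (0 to 1); they miss things now and then, are a little off and sometimes report something else, mostly with a low value. They report only what shows in the picture. A call takes as long as a camera call.
- search_frame(thing, picture): "centre" ([x, y, z] in m, in world coordinates, good to about 4 mm: the middle of the surface that is visible of it).
- pinpoint(thing, picture): "centre" ([x, y, z] in m, in world coordinates, good to about 4 mm: a listed point, or the origin of a listed thing).
The state is a dict: "clock": time; "joint_pos": joint angles; "joint_vel": joint speeds; "tau": joint torques, N m; "eef_pos": TCP position; "tool_rot": TCP orientation; "ft_force": force on the tool from outside, world axes, zero at the start; "ft_torque": the same for the moment, N m; "grip_width": finger opening in m.
Only numpy, scipy, OpenCV 4.12 (cv2) and the standard library are available. Lean on these libraries where they do the work, as an engineer would, in place of code of your own. Each camera call takes 0.05 s, during which the arm holds its last target. There are 200 camera calls.

## Working session

There is one attempt and no reset: what is moved stays moved. The work goes in short steps, Python scripts to look and compute and a tool call to move; the robot and the scene stay as the last step left them, time stands still between calls to the robot, and variables do not carry over. Pictures are saved under pics/ and viewed, about 8 in all and at most 12, crops included, and the job is handed in when it is done.

Besides the shell and the picture viewer there is one more tool, called after ">>>" by a JSON object that holds its "name" and its "arguments", one argument or row to a line. play_rows: Moves the arm, as the interface text tells. Its arguments: {"type":"object","properties":{"plan":{"type":"array","items":{"type":"array","items":{"type":"number"}}}},"required":["plan"]}

```bash
mkdir -p pics; cat > h.py <<'E'
from workcell import *
import numpy as np, cv2
from scipy.spatial.transform import Rotation as R
def cloud(c):
    d=c["depth"]; v,u=np.mgrid[:d.shape[0],:d.shape[1]]
    p=np.stack([(u-c["cx"])/c["fx"]*d,-(v-c["cy"])/c["fy"]*d,-d,np.ones_like(d)],-1)
    return (p@np.linalg.inv(np.array(c["camera_from_world"])).T)[...,:3]
def proj(c,P):
    p=np.array(c["camera_from_world"])@np.r_[P,1]
    return c["cx"]+c["fx"]*p[0]/-p[2], c["cy"]-c["fy"]*p[1]/-p[2]
E
python3 - <<'E'
from h import *
o=get_obs(); print({k:np.round(v,3) for k,v in o.items()})
ims=[]
for n in("scene","top"):
    c=camera(n); ims.append(c["frame"][...,::-1])
    np.savez(n,**{k:v for k,v in c.items()})
    print(n,np.round(np.linalg.inv(np.array(c["camera_from_world"])),3).tolist(),c["fx"])
    for t in("stub_bottle","bent_bottle","returns_tray","display_step"):
        for f in(search_frame,pinpoint):
            for r in f(t,c)[:3]: print(n,t,f.__name__,np.round(r["centre"],3),round(r["confidence"],2),np.round(proj(c,r["centre"])))
cv2.imwrite("pics/scene.png",ims[0]); cv2.imwrite("pics/top.png",ims[1])
E
```

```text
{'clock': np.float64(0.0), 'joint_pos': array([1.262, 0.241, 0.004, 1.335, 0.   , 1.571]), 'joint_vel': array([-0.001, -0.   , -0.   ,  0.   , -0.001,  0.   ]), 'tau': array([ 0.0000e+00, -3.7232e+01,  2.5240e+01,  1.7000e-02,  0.0000e+00,
        0.0000e+00]), 'eef_pos': array([0.152, 0.476, 0.23 ]), 'tool_rot': array([ 0.108,  0.699, -0.109,  0.699]), 'ft_force': array([ 0.22 ,  0.087, -0.073]), 'ft_torque': array([ 0.017,  0.014, -0.   ]), 'grip_width': np.float64(0.086)}
scene [[-0.623, -0.621, 0.475, 0.913], [0.782, -0.509, 0.36, 0.286], [0.018, 0.596, 0.803, 0.71], [0.0, 0.0, 0.0, 1.0]] 403.84889655408944
scene stub_bottle call [0.563 0.026 0.083] 0.79 [261. 203.]
scene stub_bottle call [0.555 0.019 0.037] 0.74 [261. 212.]
scene bent_bottle call [ 0.552 -0.045  0.076] 0.67 [237. 184.]
scene bent_bottle call [ 0.548 -0.054  0.038] 0.81 [235. 191.]
scene returns_tray call [0.484 0.276 0.008] 0.93 [389. 268.]
scene returns_tray call [0.479 0.268 0.   ] 0.8 [385. 265.]
scene display_step call [ 0.58  -0.088  0.041] 0.9 [212. 192.]
scene display_step call [ 0.56  -0.125  0.   ] 0.7 [208. 188.]
top [[0.027, 0.995, -0.1, 0.447], [-1.0, 0.026, -0.011, 0.004], [-0.008, 0.1, 0.995, 0.903], [0.0, 0.0, 0.0, 1.0]] 448.79761111935267
top stub_bottle call [0.552 0.018 0.082] 0.56 [246. 179.]
top stub_bottle call [0.556 0.016 0.041] 0.52 [247. 179.]
top bent_bottle call [ 0.544 -0.048  0.083] 0.51 [282. 184.]
top bent_bottle call [ 0.549 -0.05   0.04 ] 0.68 [281. 184.]
top returns_tray call [0.475 0.274 0.003] 0.85 [118. 219.]
top returns_tray call [0.472 0.271 0.   ] 0.87 [119. 220.]
top display_step call [ 0.556 -0.113  0.037] 0.84 [314. 182.]
top display_step call [0.55  0.016 0.085] 0.43 [247. 180.]
top display_step call [ 0.561 -0.128 -0.006] 0.93 [318. 182.]
```

```bash
python3 - <<'E'
import cv2,numpy as np
s=cv2.imread("pics/scene.png");t=cv2.imread("pics/top.png")
a=cv2.resize(s[110:310,100:450],(800,457)) 
b=cv2.resize(t[140:270,50:450],(800,260))
cv2.imwrite("pics/s1.png",a)
cv2.imwrite("pics/t1.png",cv2.resize(t[130:280,50:450],(800,300)))
E
```

```text
(no output)
```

View pics/s1.png

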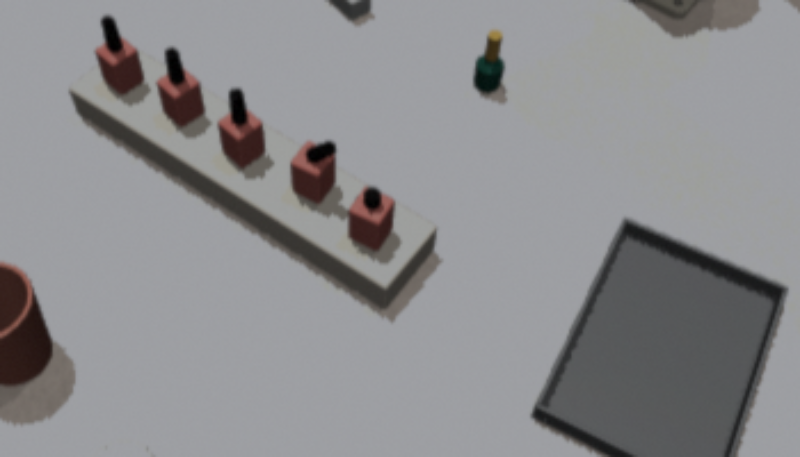

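View pics/t1.png

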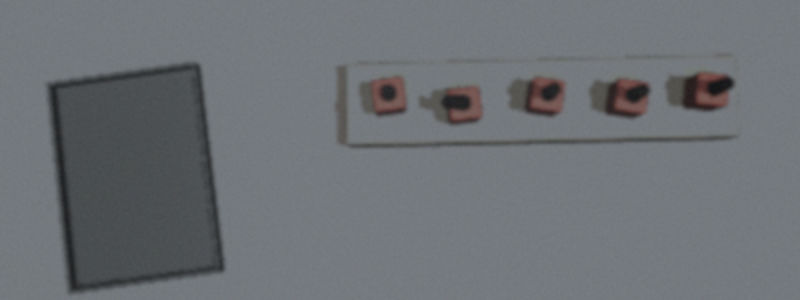

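The scene view shows the stub bottle at about (372,215) in the crop and the bent one at (315,170), with its cap leaning towards the stub. The three straight-capped bottles are further left. The top view agrees (stub at (388,95), bent at (462,103)), and the tray lies at left with its long side along world x. So the stub is near (0.555, 0.018), the bent one near (0.548, -0.05), and both match the network results.

```bash
cat >> h.py <<'E'
def down(yaw): # tool x down, tool y (jaws) at angle yaw from world x
    x=np.array([0,0,-1.]);y=np.array([np.cos(yaw),np.sin(yaw),0]);return R.from_matrix(np.c_[x,y,np.cross(x,y)])
def go(P,yaw=None):
    o=get_obs(); r=R.from_quat(o["tool_rot"]); rv=np.zeros(3); 
    y=r.as_matrix()[:,1]; print("pos",np.round(o["eef_pos"],4),"jaw yaw",round(np.degrees(np.arctan2(y[1],y[0])),2),"j6",round(o["joint_pos"][5],2),"w",o["grip_width"],"t",o["clock"])
    if yaw is not None:
        d=(yaw-np.arctan2(y[1],y[0])+np.pi/2)%np.pi-np.pi/2; t=down(np.arctan2(y[1],y[0])+d); rv=(r.inv()*t).as_rotvec()
        print("turn first",np.round(rv,3)); r=t
    print("then shift mm",np.round(r.inv().apply(np.array(P)-o["eef_pos"])*1000,1))
E
python3 - <<'E'
from h import *
go([.54,-.017,.25],0.)
c=dict(np.load("top.npz",allow_pickle=True)); P=cloud(c); im=c["frame"]
# tray corners: dark grey pixels region / rim height
z=P[...,2]; m=((np.abs(P[...,0]-.475)<.16)&(np.abs(P[...,1]-.272)<.13)&(z>.012)&(z<.04))
print(m.sum(), np.round(np.percentile(z[m],[5,50,95]),3))
r=cv2.minAreaRect(P[...,:2][m].astype(np.float32)); print("tray",r)
m=((np.abs(P[...,0]-.56)<.08)&(np.abs(P[...,1]+.12)<.24)&(z>.03)&(z<.05)); print("step",cv2.minAreaRect(P[...,:2][m].astype(np.float32)),np.median(z[m]))
for x,y in((.555,.018),(.549,-.05)):
    m=(np.hypot(P[...,0]-x,P[...,1]-y)<.03)&(np.abs(z-.083)<.006)&(im[...,0]>im[...,1]*1.3)
    print(m.sum(),cv2.minAreaRect(P[...,:2][m].astype(np.float32)) if m.sum()>3 else 0,np.median(z[m]))
E
```

```text
pos [0.152  0.4764 0.2313] jaw yaw 72.31 j6 1.57 w 0.08520270841986902 t 0.9
turn first [ 1.262 -0.    -0.   ]
then shift mm [-18.7 388.  493.4]
1072 [0.014 0.021 0.024]
tray ((0.47615474462509155, 0.2734510898590088), (0.2101702094078064, 0.15133294463157654), 9.614460945129395)
step ((0.5604578256607056, -0.12476375699043274), (0.08058814704418182, 0.37981536984443665), 2.795208215713501) 0.03979743620824916
159 ((0.5552642345428467, 0.021763095632195473), (0.028599828481674194, 0.028116866946220398), 8.78681755065918) 0.08470594218897787
139 ((0.5488635897636414, -0.04848668724298477), (0.0291485246270895, 0.027266250923275948), 6.12965726852417) 0.08463026314605626
```

>>> {"name": "play_rows", "arguments": {
  "plan": [
    [0,0,0,0.115,0,0,-1],
    [0,0,0,0.115,0,0,-1],
    [0,0,0,0.115,0,0,-1],
    [0,0,0,0.115,0,0,-1],
    [0,0,0,0.115,0,0,-1],
    [0,0,0,0.115,0,0,-1],
    [0,0,0,0.115,0,0,-1],
    [0,0,0,0.115,0,0,-1],
    [0,0,0,0.115,0,0,-1],
    [0,0,0,0.115,0,0,-1],
    [0,0,0,0.112,0,0,-1]
  ]
}}

```text
clock: 1.82
eef_pos: [0.1519, 0.4763, 0.2313]
tool_rot: [-0.501, -0.499, 0.501, -0.499]
ft_force: [0.2, -0.3, 0.0]
grip_width: 0.0857
```

>>> {"name": "play_rows", "arguments": {
  "plan": [
    [-1,22,27,0,0,0,-1],
    [-1,22,27,0,0,0,-1],
    [-1,22,27,0,0,0,-1],
    [-1,22,27,0,0,0,-1],
    [-1,22,27,0,0,0,-1],
    [-1,22,27,0,0,0,-1],
    [-1,22,27,0,0,0,-1],
    [-1,22,27,0,0,0,-1],
    [-1,22,27,0,0,0,-1],
    [-1,22,27,0,0,0,-1],
    [-1,22,27,0,0,0,-1],
    [-1,22,27,0,0,0,-1],
    [-1,22,27,0,0,0,-1],
    [-1,22,27,0,0,0,-1],
    [-1,22,27,0,0,0,-1],
    [-1,22,27,0,0,0,-1],
    [-1,22,27,0,0,0,-1],
    [-1,14,34,0,0,0,-1],
    [0,0,0,0,0,0,-1],
    [0,0,0,0,0,0,-1]
  ]
}}

```text
clock: 3.48
eef_pos: [0.5404, -0.0184, 0.2487]
tool_rot: [-0.501, -0.499, 0.501, -0.499]
ft_force: [-0.5, 0.8, -0.5]
grip_width: 0.0852
```

```bash
python3 - <<'E'
from h import *
go([.555,.021,.19],0.); print(get_obs()["joint_pos"].round(2))
c=camera("wrist"); cv2.imwrite("pics/w1.png",c["frame"][...,::-1])
P=cloud(c); z=P[...,2]; im=c["frame"]
print("cam",np.linalg.inv(np.array(c["camera_from_world"]))[:3,3].round(3))
for t in("stub_bottle","bent_bottle"):
    for f in(search_frame,pinpoint):
        for r in f(t,c)[:2]: print(t,np.round(r["centre"],3),round(r["confidence"],2),np.round(proj(c,r["centre"])))
for x,y in((.555,.0218),(.549,-.0485)):
    m=(np.hypot(P[...,0]-x,P[...,1]-y)<.028)&(np.abs(z-.085)<.004)&(im[...,0]>im[...,1]*1.2)
    print(m.sum(),cv2.minAreaRect(P[...,:2][m].astype(np.float32)) if m.sum()>3 else 0,np.median(z[m]))
E
```

```text
pos [ 0.5404 -0.0184  0.2487] jaw yaw -0.22 j6 1.54 w 0.08524571857353098 t 3.4833
turn first [-0.004 -0.     0.001]
then shift mm [ 58.7  14.6 -39.4]
[-0.03  0.32  0.15  1.41  0.    1.54]
cam [0.54  0.049 0.391]
stub_bottle [0.556 0.026 0.09 ] 0.6 [278. 136.]
stub_bottle [0.556 0.024 0.042] 0.92 [276. 135.]
bent_bottle [ 0.549 -0.042  0.085] 0.59 [271. 195.]
bent_bottle [ 0.55 -0.05  0.04] 0.89 [271. 191.]
548 ((0.5551944375038147, 0.021668462082743645), (0.029056016355752945, 0.029697971418499947), 9.306229591369629) 0.08441264774870588
370 ((0.548430860042572, -0.04812978580594063), (0.029052963480353355, 0.02939647249877453), 7.800233364105225) 0.08432965313313467
```

View pics/w1.png

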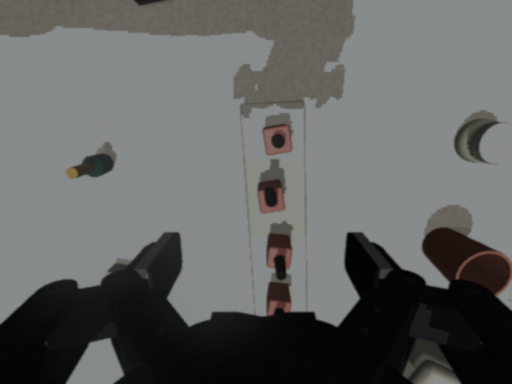

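The wrist view shows the stub at (278,140) and the bent bottle at (271,197). Its cap points up the image (+y) and both sides are turned slightly counter-clockwise. The top and wrist views agree within 1 mm, with glass tops at z = 0.084, which fits 40 + 45 mm.

```bash
python3 - <<'E'
from h import *
go([.5552,.0217,.047],np.radians(9.2))
E
```

```text
pos [ 0.5395 -0.0154  0.2495] jaw yaw 0.11 j6 1.54 w 0.08551593955445005 t 3.7333
turn first [-0.159 -0.    -0.   ]
then shift mm [202.5  21.5 -34.1]
```

>>> {"name": "play_rows", "arguments": {
  "plan": [
    [0,0,0,-0.08,0,0,-1],
    [0,0,0,-0.079,0,0,-1],
    [10,10.5,-17,0,0,0,-1],
    [10,11,-17,0,0,0,-1],
    [20,0,0,0,0,0,-1],
    [30,0,0,0,0,0,-1],
    [30,0,0,0,0,0,-1],
    [20,0,0,0,0,0,-1],
    [0,0,0,0,0,0,-1],
    [0,0,0,0,0,0,-1]
  ]
}}

```text
clock: 4.57
eef_pos: [0.5546, 0.0213, 0.1288]
tool_rot: [0.458, 0.539, -0.459, 0.538]
ft_force: [-0.4, -0.0, 0.2]
grip_width: 0.0856
```

```bash
python3 - <<'E'
from h import *
go([.5552,.0217,.047],np.radians(9.2))
E
```

```text
pos [0.5546 0.0213 0.1288] jaw yaw 9.21 j6 1.45 w 0.0856429151056351 t 4.5667
turn first [ 0.    -0.     0.003]
then shift mm [81.8  0.6 -0.3]
```

>>> {"name": "play_rows", "arguments": {
  "plan": [
    [25,0,0,0,0,0,-1],
    [25,0,0,0,0,0,-1],
    [20,0,0,0,0,0,-1],
    [11,0,0,0,0,0,-1],
    [0,0,0,0,0,0,-1],
    [0,0,0,0,0,0,1],
    [0,0,0,0,0,0,1],
    [0,0,0,0,0,0,1],
    [0,0,0,0,0,0,1],
    [0,0,0,0,0,0,1],
    [0,0,0,0,0,0,1],
    [0,0,0,0,0,0,1],
    [0,0,0,0,0,0,1],
    [0,0,0,0,0,0,1],
    [0,0,0,0,0,0,1]
  ]
}}

```text
clock: 5.82
eef_pos: [0.5569, 0.0203, 0.0497]
tool_rot: [0.459, 0.537, -0.458, 0.539]
ft_force: [0.2, -0.4, 6.1]
grip_width: 0.0291
```

>>> {"name": "play_rows", "arguments": {
  "plan": [
    [-10,0,0,0,0,0,1],
    [-20,0,0,0,0,0,1],
    [-25,0,0,0,0,0,1],
    [-25,0,0,0,0,0,1],
    [-10,0,0,0,0,0,1],
    [0,0,0,0,0,0,1],
    [0,0,0,0,0,0,1]
  ]
}}

```text
clock: 6.4
eef_pos: [0.5558, 0.0203, 0.1383]
tool_rot: [0.459, 0.538, -0.459, 0.538]
ft_force: [0.4, -0.3, -1.2]
grip_width: 0.0294
```

```bash
python3 - <<'E'
from h import *
go([.4316,.266,.1],np.radians(9.6))
c=camera("wrist"); cv2.imwrite("pics/w2.png",c["frame"][...,::-1])
E
```

```text
pos [0.5558 0.0203 0.1383] jaw yaw 9.11 j6 1.45 w 0.029384252739721336 t 6.4
turn first [-0.009  0.    -0.001]
then shift mm [  38.3  -81.5 -263. ]
```

View pics/w2.png

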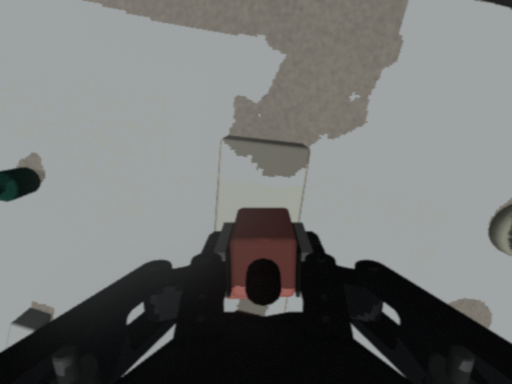

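The picture shows the stub bottle held between the pads at (262,255), off the step. I'm carrying it to the near slot.

>>> {"name": "play_rows", "arguments": {
  "plan": [
    [0,-4,-13,0,0,0,1],
    [0,-8,-25,0,0,0,1],
    [0,-8,-25,0,0,0,1],
    [0,-8,-25,0,0,0,1],
    [0,-8,-25,0,0,0,1],
    [0,-8,-25,0,0,0,1],
    [0,-8,-25,0,0,0,1],
    [0,-8,-25,0,0,0,1],
    [0,-8,-25,0,0,0,1],
    [0,-8,-25,0,0,0,1],
    [0,-5.5,-25,0,0,0,1],
    [15,0,0,0,0,0,1],
    [23,0,0,0,0,0,1],
    [23,0,0,0,0,0,1],
    [20,0,0,0,0,0,1],
    [15,0,0,0,0,0,1],
    [10,0,0,0,0,0,1],
    [0,0,0,0,0,0,1],
    [0,0,0,0,0,0,1]
  ]
}}

```text
clock: 8.03
eef_pos: [0.4325, 0.2668, 0.0314]
tool_rot: [0.458, 0.539, -0.46, 0.538]
ft_force: [-0.8, 0.7, 0.2]
grip_width: 0.029
```

```bash
python3 - <<'E'
from h import *
go([.4316,.266,.0145],np.radians(9.6)); print(get_obs()["ft_force"])
c=camera("scene"); cv2.imwrite("pics/s2.png",cv2.resize(c["frame"][170:350,270:470,::-1],(800,600),interpolation=cv2.INTER_NEAREST)[:,:, :])
E
```

```text
pos [0.4325 0.2668 0.0314] jaw yaw 9.13 j6 1.96 w 0.02900930314344447 t 8.0333
turn first [-0.008  0.001  0.003]
then shift mm [16.9 -1.1  0.7]
[-0.75773338  0.67191559  0.22870177]
```

View pics/s2.png

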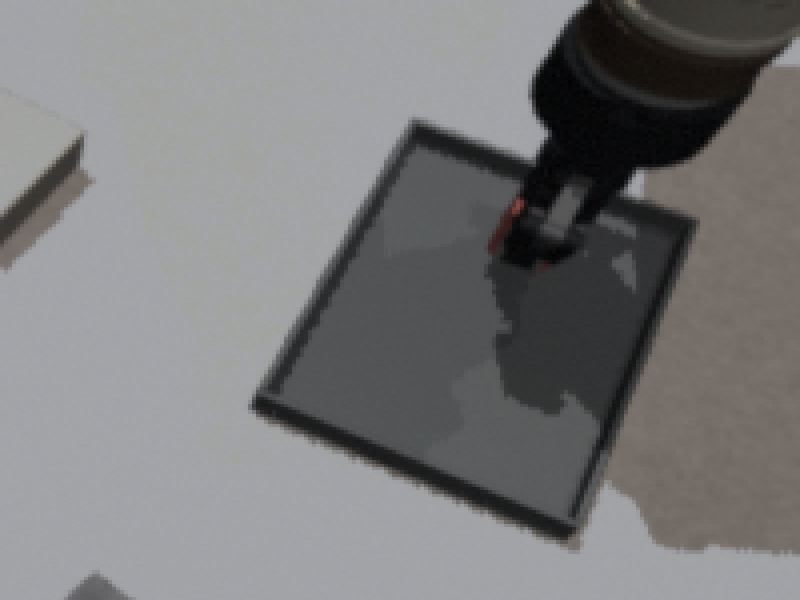

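The crop shows the gripper with the bottle (505,230) inside the tray walls. I'm lowering it until it touches.

>>> {"name": "play_rows", "arguments": {
  "plan": [
    [8,0,0,0,0,0,1],
    [5,0,0,0,0,0,1],
    [2,0,0,0,0,0,1],
    [0,0,0,0,0,0,1],
    [0,0,0,0,0,0,1]
  ]
}}

```text
clock: 8.5
eef_pos: [0.4337, 0.2671, 0.0173]
tool_rot: [0.459, 0.538, -0.459, 0.538]
ft_force: [0.4, -0.3, -0.8]
grip_width: 0.0289
```

>>> {"name": "play_rows", "arguments": {
  "plan": [
    [1.5,0,0,0,0,0,1],
    [0,0,0,0,0,0,1],
    [0,0,0,0,0,0,1]
  ]
}}

```text
clock: 8.75
eef_pos: [0.4338, 0.2671, 0.0159]
tool_rot: [0.459, 0.538, -0.459, 0.538]
ft_force: [-0.4, 0.2, -0.6]
grip_width: 0.0292
```

>>> {"name": "play_rows", "arguments": {
  "plan": [
    [1.5,0,0,0,0,0,1],
    [0,0,0,0,0,0,1],
    [0,0,0,0,0,0,1]
  ]
}}

```text
clock: 9.0
eef_pos: [0.4336, 0.2671, 0.0142]
tool_rot: [0.459, 0.538, -0.459, 0.538]
ft_force: [-0.1, -0.6, 0.4]
grip_width: 0.0293
```

>>> {"name": "play_rows", "arguments": {
  "plan": [
    [1.5,0,0,0,0,0,1],
    [0,0,0,0,0,0,1],
    [0,0,0,0,0,0,1]
  ]
}}

```text
clock: 9.25
eef_pos: [0.4338, 0.2672, 0.0137]
tool_rot: [0.459, 0.538, -0.458, 0.538]
ft_force: [-2.4, -1.3, 4.9]
grip_width: 0.0295
```

Contact came at TCP z ≈ 0.0138, where expected. I'm opening part-way and lifting.

>>> {"name": "play_rows", "arguments": {
  "plan": [
    [0,0,0,0,0,0,0],
    [0,0,0,0,0,0,0],
    [0,0,0,0,0,0,0],
    [0,0,0,0,0,0,0],
    [0,0,0,0,0,0,-0.1],
    [0,0,0,0,0,0,-0.1],
    [-8,0,0,0,0,0,-0.1],
    [-15,0,0,0,0,0,-0.1],
    [-25,0,0,0,0,0,-0.1],
    [-30,0,0,0,0,0,-0.1],
    [-35,0,0,0,0,0,-1],
    [-35,0,0,0,0,0,-1],
    [0,0,0,0,0,0,-1]
  ]
}}

```text
clock: 10.33
eef_pos: [0.4376, 0.2695, 0.1688]
tool_rot: [0.463, 0.537, -0.454, 0.54]
ft_force: [1.0, -0.2, 0.3]
grip_width: 0.0809
```

```bash
python3 - <<'E'
from h import *
go([.5485,-.0485,.047],np.radians(7.8))
for n in("top","wrist"):
    c=camera(n); P=cloud(c); z=P[...,2]; im=c["frame"]
    for x,y,h in((.434,.267,.049),(.5485,-.0485,.085)):
        m=(np.hypot(P[...,0]-x,P[...,1]-y)<.03)&(np.abs(z-h)<.006)&(im[...,0]>im[...,1]*1.2)
        print(n,m.sum(),cv2.minAreaRect(P[...,:2][m].astype(np.float32)) if m.sum()>3 else 0,np.median(z[m]))
cv2.imwrite("pics/w3.png",c["frame"][...,::-1])
E
```

```text
pos [0.4376 0.2695 0.1688] jaw yaw 9.11 j6 1.96 w 0.08086347823170771 t 10.3333
turn first [ 0.023 -0.005 -0.013]
then shift mm [121.8  66.7 330.1]
top 194 ((0.43351075053215027, 0.2683766484260559), (0.029769176617264748, 0.02955135889351368), 8.940808296203613) 0.04908697078096802
top 181 ((0.549129068851471, -0.04787913337349892), (0.029414746910333633, 0.029924077913165092), 9.013434410095215) 0.08448064377894726
wrist 668 ((0.43214359879493713, 0.26832297444343567), (0.028942089527845383, 0.030534999445080757), 9.59699821472168) 0.0483534709021671
wrist 0 0 nan
  return _methods._mean(a, axis=axis, dtype=dtype,
  ret = ret.dtype.type(ret / rcount)
```

The stub bottle stands level in the tray, with its top at 0.049 as expected. Next is the bent bottle.

>>> {"name": "play_rows", "arguments": {
  "plan": [
    [0,3,15,0,0,0,-1],
    [0,6,30,0,0,0,-1],
    [0,6,30,0,0,0,-1],
    [0,6,30,0,0,0,-1],
    [0,6,30,0,0,0,-1],
    [0,6,30,0,0,0,-1],
    [0,6,30,0,0,0,-1],
    [0,6,30,0,0,0,-1],
    [0,6,30,0,0,0,-1],
    [0,6,30,0,0,0,-1],
    [0,6,30,0,0,0,-1],
    [0,4,15,0,0,0,-1],
    [15,0,0,0,0,0,-1],
    [15,0,0,0,0,0,-1],
    [0,0,0,0,0,0,-1],
    [0,0,0,0,0,0,-1],
    [0,0,0,0,0,0,-1]
  ]
}}

```text
clock: 11.85
eef_pos: [0.5518, -0.0476, 0.1308]
tool_rot: [0.458, 0.539, -0.459, 0.538]
ft_force: [-0.1, 0.2, 0.6]
grip_width: 0.0857
```

```bash
python3 - <<'E'
from h import *
go([.5488,-.0482,.049],np.radians(8.4))
c=camera("wrist"); P=cloud(c); z=P[...,2]; im=c["frame"]
m=(np.hypot(P[...,0]-.5488,P[...,1]+.0482)<.03)&(np.abs(z-.085)<.005)&(im[...,0]>im[...,1]*1.2)
if m.sum()>3: print(m.sum(),cv2.minAreaRect(P[...,:2][m].astype(np.float32)),np.median(z[m]))
cv2.imwrite("pics/w4.png",im[...,::-1])
E
```

```text
pos [ 0.5518 -0.0476  0.1308] jaw yaw 9.15 j6 1.32 w 0.08565143255529395 t 11.85
turn first [ 0.013 -0.     0.001]
then shift mm [81.8 -3.1  0.1]
925 ((0.548494279384613, -0.048303645104169846), (0.029246550053358078, 0.0291772298514843), 7.9692888259887695) 0.0843435020685454
```

View pics/w4.png

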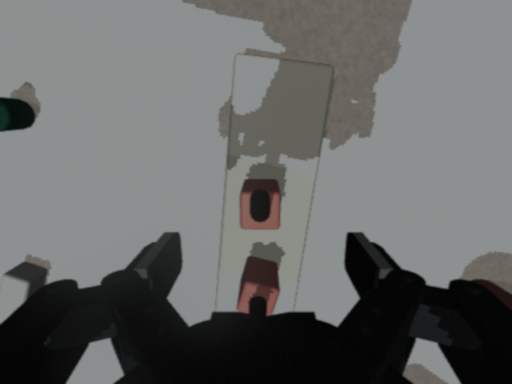

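The bent bottle, at (260,205), is centred between the fingers. I'm descending with a 3 mm correction.

>>> {"name": "play_rows", "arguments": {
  "plan": [
    [15,-3,0,0.015,0,0,-1],
    [25,0,0,0,0,0,-1],
    [22,0,0,0,0,0,-1],
    [13,0,0,0,0,0,-1],
    [6,0,0,0,0,0,-1],
    [0,0,0,0,0,0,-1],
    [0,0,0,0,0,0,1],
    [0,0,0,0,0,0,1],
    [0,0,0,0,0,0,1],
    [0,0,0,0,0,0,1],
    [0,0,0,0,0,0,1],
    [0,0,0,0,0,0,1],
    [0,0,0,0,0,0,1],
    [0,0,0,0,0,0,1],
    [0,0,0,0,0,0,1],
    [0,0,0,0,0,0,1]
  ]
}}

```text
clock: 13.23
eef_pos: [0.5501, -0.0487, 0.0509]
tool_rot: [0.463, 0.534, -0.462, 0.535]
ft_force: [-0.6, -0.5, 5.6]
grip_width: 0.0291
```

>>> {"name": "play_rows", "arguments": {
  "plan": [
    [-10,0,0,0,0,0,1],
    [-20,0,0,0,0,0,1],
    [-25,0,0,0,0,0,1],
    [-25,0,0,0,0,0,1],
    [-20,0,0,0,0,0,1],
    [0,0,0,0,0,0,1],
    [0,0,0,0,0,0,1],
    [0,0,0,0,0,0,1]
  ]
}}

```text
clock: 13.9
eef_pos: [0.5483, -0.0485, 0.149]
tool_rot: [0.462, 0.535, -0.463, 0.534]
ft_force: [0.2, 0.5, -1.2]
grip_width: 0.0293
```

```bash
python3 - <<'E'
from h import *
go([.5204,.281,.1],np.radians(9.6))
c=camera("wrist"); cv2.imwrite("pics/w5.png",c["frame"][...,::-1])
E
```

```text
pos [ 0.5483 -0.0485  0.149 ] jaw yaw 8.25 j6 1.34 w 0.029279164000250168 t 13.9
turn first [-0.024 -0.     0.002]
then shift mm [  49.    27.4 -329.6]
```

View pics/w5.png

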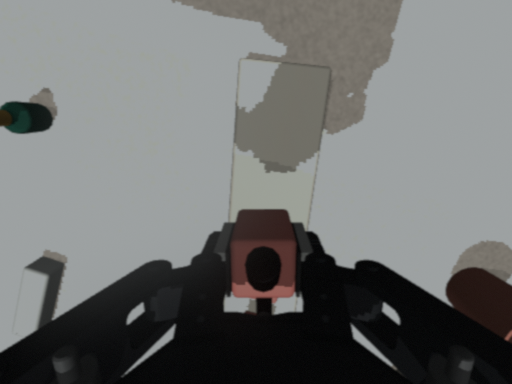

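The bent bottle is held at (263,260). I'm carrying it to the far slot.

>>> {"name": "play_rows", "arguments": {
  "plan": [
    [0,1,-14,-0.024,0,0,1],
    [0,2.4,-29,0,0,0,1],
    [0,2.4,-29,0,0,0,1],
    [0,2.4,-29,0,0,0,1],
    [0,2.4,-29,0,0,0,1],
    [0,2.4,-29,0,0,0,1],
    [0,2.4,-29,0,0,0,1],
    [0,2.4,-29,0,0,0,1],
    [0,2.4,-29,0,0,0,1],
    [0,2.4,-29,0,0,0,1],
    [0,2.4,-29,0,0,0,1],
    [0,2.4,-25.5,0,0,0,1],
    [20,0,0,0,0,0,1],
    [28,0,0,0,0,0,1],
    [28,0,0,0,0,0,1],
    [20,0,0,0,0,0,1],
    [14,0,0,0,0,0,1],
    [0,0,0,0,0,0,1],
    [0,0,0,0,0,0,1]
  ]
}}

```text
clock: 15.53
eef_pos: [0.5196, 0.2799, 0.0376]
tool_rot: [0.455, 0.541, -0.458, 0.54]
ft_force: [0.3, -0.1, -0.2]
grip_width: 0.0295
```

```bash
python3 - <<'E'
from h import *
go([.5204,.281,.0155],np.radians(9.6)); print(get_obs()["ft_force"])
E
```

```text
pos [0.5196 0.2799 0.0376] jaw yaw 9.63 j6 1.9 w 0.029513835972303375 t 15.5333
turn first [0.    0.002 0.005]
then shift mm [22.1  0.9 -0.9]
[ 0.29267425 -0.13786423 -0.16933043]
```

>>> {"name": "play_rows", "arguments": {
  "plan": [
    [10,0,0,0,0,0,1],
    [7,0,0,0,0,0,1],
    [3,0,0,0,0,0,1],
    [0,0,0,0,0,0,1],
    [0,0,0,0,0,0,1]
  ]
}}

```text
clock: 15.95
eef_pos: [0.5214, 0.2809, 0.0199]
tool_rot: [0.456, 0.54, -0.456, 0.54]
ft_force: [0.5, 0.8, -0.1]
grip_width: 0.0292
```

>>> {"name": "play_rows", "arguments": {
  "plan": [
    [1.5,0,0,0,0,0,1],
    [0,0,0,0,0,0,1],
    [0,0,0,0,0,0,1]
  ]
}}

```text
clock: 16.2
eef_pos: [0.5216, 0.281, 0.0186]
tool_rot: [0.456, 0.54, -0.456, 0.54]
ft_force: [-0.1, 0.8, 0.0]
grip_width: 0.0294
```

>>> {"name": "play_rows", "arguments": {
  "plan": [
    [2,0,0,0,0,0,1],
    [0,0,0,0,0,0,1],
    [0,0,0,0,0,0,1]
  ]
}}

```text
clock: 16.45
eef_pos: [0.5213, 0.2808, 0.0162]
tool_rot: [0.456, 0.54, -0.456, 0.54]
ft_force: [0.1, 0.4, -0.2]
grip_width: 0.0294
```

>>> {"name": "play_rows", "arguments": {
  "plan": [
    [1.5,0,0,0,0,0,1],
    [0,0,0,0,0,0,1],
    [0,0,0,0,0,0,1]
  ]
}}

```text
clock: 16.7
eef_pos: [0.5216, 0.281, 0.0149]
tool_rot: [0.456, 0.54, -0.456, 0.54]
ft_force: [0.5, 0.4, 0.6]
grip_width: 0.0295
```

>>> {"name": "play_rows", "arguments": {
  "plan": [
    [0.8,0,0,0,0,0,1],
    [0,0,0,0,0,0,1],
    [0,0,0,0,0,0,1]
  ]
}}

```text
clock: 16.95
eef_pos: [0.5216, 0.281, 0.0149]
tool_rot: [0.457, 0.54, -0.456, 0.54]
ft_force: [-1.7, 0.1, 4.1]
grip_width: 0.0291
```

>>> {"name": "play_rows", "arguments": {
  "plan": [
    [0,0,0,0,0,0,0],
    [0,0,0,0,0,0,0],
    [0,0,0,0,0,0,0],
    [0,0,0,0,0,0,0],
    [0,0,0,0,0,0,-0.1],
    [0,0,0,0,0,0,-0.1],
    [-8,0,0,0,0,0,-0.1],
    [-15,0,0,0,0,0,-0.1],
    [-25,0,0,0,0,0,-0.1],
    [-30,0,0,0,0,0,-0.1],
    [-35,0,0,0,0,0,-0.1],
    [-35,0,0,0,0,0,-0.1],
    [-20,0,0,0,0,0,-0.1],
    [0,0,0,0,0,0,-0.1],
    [0,0,0,0,0,0,-0.1],
    [0,0,0,0,0,0,-0.1]
  ]
}}

```text
clock: 18.28
eef_pos: [0.5208, 0.2806, 0.1815]
tool_rot: [0.456, 0.54, -0.457, 0.54]
ft_force: [0.1, -0.2, -1.1]
grip_width: 0.0465
```

```bash
python3 - <<'E'
from h import *
go([.5204,.281,.2])
for n in("scene","top"):
    c=camera(n); P=cloud(c); z=P[...,2]; im=c["frame"]
    if n=="scene": cv2.imwrite("pics/s3.png",cv2.resize(im[110:310,100:450,::-1],(800,457)))
    for x,y,h in((.434,.267,.049),(.5215,.281,.049)):
        m=(np.hypot(P[...,0]-x,P[...,1]-y)<.03)&(np.abs(z-h)<.006)&(im[...,0]>im[...,1]*1.2)
        if m.sum()>3: print(n,m.sum(),cv2.minAreaRect(P[...,:2][m].astype(np.float32)),np.median(z[m]))
E
```

```text
pos [0.5208 0.2806 0.1815] jaw yaw 9.63 j6 1.9 w 0.04653425854902293 t 18.2833
then shift mm [-18.5  -0.4  -0.5]
scene 102 ((0.4348820745944977, 0.2609984278678894), (0.030424397438764572, 0.01538213063031435), 12.47872543334961) 0.04972229757683028
scene 201 ((0.5206283330917358, 0.280766099691391), (0.03141756355762482, 0.030059337615966797), 9.66448974609375) 0.050060388044519066
top 200 ((0.4336681365966797, 0.26863381266593933), (0.029878081753849983, 0.029668256640434265), 9.154675483703613) 0.04891917832816367
top 183 ((0.5213851928710938, 0.28020599484443665), (0.030632246285676956, 0.028950892388820648), 5.952596187591553) 0.0489867978172156
```

View pics/s3.png

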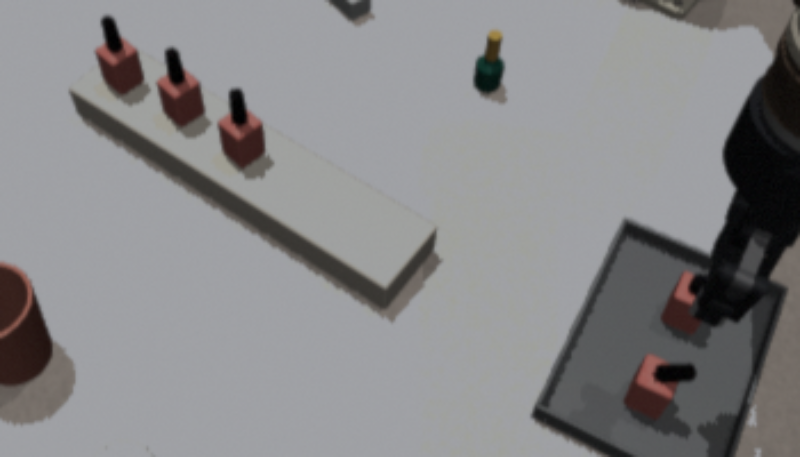

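The picture shows both faulty bottles upright in the tray at (688,300) and (655,385), and the three good ones still on the step. The gripper is clear of everything.

```bash
python3 -c "
from workcell import *
print(job_done())"
```

```text
the job is handed in; nothing more can be done
None
```

Both faulty bottles now stand upright in the returns tray, and I've handed the job in. I gripped each one across its x faces, lowered it until it touched the tray floor, then let go and lifted clear.

Last checks before handing in, at about 18.3 s of the 59 s allowed:
- **Faulty bottles:** the glass tops are level at z ≈ 0.049 m (4 mm floor + 45 mm glass). The stub bottle is at about (0.433, 0.268) and the bent one at (0.521, 0.280), both well inside the walls.
- **Good bottles:** all three are still standing on the step in the last picture. I had no way to measure the force on the step.
- **Gripper:** it was empty and about 18 cm above the table, touching nothing. The highest contact force I saw was about 6 N.
- **Disagreement:** the scene view put the stub bottle about 8 mm off in y because the gripper hid part of it. The top view was unobstructed and matched where I set it down. No check failed.

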